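# Put a culture dish under the blue-light viewer

### The arm

A 6-joint arm with a two-finger parallel gripper is mounted at the origin on a cart in front of the work surface, level with it; the furniture and walls round the work are solid. World frame = base frame: x ahead of the robot, y to its left, z up, the work surface at z = 0. Lengths are in mm, angles in rad, forces in N, time in s.
With the tool pointing down it reaches from about 325 to 875 mm from the base axis. Payload 4.4 kg.
Tool frame: the origin (TCP) lies on the centre line of the jaws, within the pads' length; the fingertips stand ahead of it and the grasp point (between the pads) lies 6 mm ahead of it (ctrl.tcp_to_tips is the z of the fingertips in the tool frame, in mm); z points along the fingers, y is the line along which they close (so a half turn about z gives the same grasp; the last joint's range is limited). The gripper opens to 85 mm and grips with 20 to 120 N. Pads are 22 mm wide; open, the fingers measure 114 mm over their backs; the gripper's body (76 mm by 85 mm) begins 54 mm behind the grasp point. The pads swing forward as they close: fully open they stand 13 mm farther back than shut.
Start: joints at [1.161, 0.207, 1.542, -0, 1.393, -0.15], TCP at [147.72, 555.703, 256.282] pointing down, gripper open.
Joint ranges: [-2.73, 2.73], [-0.86, 2.22], [0.23, 2.46], [-1.11, 4.25], [0.08, 2.63], [-2.82, 2.82]. Speed limits (rad/s): [2.79, 2.79, 3.14, 3.14, 3.14, 3.14].

### API

Orientations are given as a 3x3 rotation matrix whose columns are the frame's x, y, z axes.
In Python, from plant import ctrl, sensors, optics gives the robot as it stands. Calls block until the motion is done:
- ctrl.move_ptp(position, orientation): joint-space move of the TCP to a pose.
- ctrl.move_l(position, rot=None, vel=150, threshold=None): straight line of the TCP; rot=None keeps the orientation; vel is the mean speed in mm/s. With threshold (N) it stops when the force on the tool has changed by that much, and returns True; else False.
- ctrl.set_joints(angles): joint-space move.
- ctrl.gripper_to(opening, force=None): finger opening in mm; force is the grip in N (None keeps the last); returns when the fingers have stopped.
- ctrl.hold(seconds).
- ctrl.solve_ik(position, orientation): joint angles nearest the present ones, or None.
- sensors.read_state(): the state.
- optics.grab_frame(name): name is "side" or "top" or "wrist"; returns (picture, depth): 420x560x3 uint8, red, green, blue; 420x560 float32, mm along the optical axis (not along the pixel's ray), 0 where there is no reading.
- optics.camera_params(name): a dict with "mtx" (3x3 intrinsics, pixels), "R" (3x3) and "t" (3): a world point X has camera coordinates R X + t; the wrist camera has in their place "T_tool_cam" (4x4, takes a point from camera to tool coordinates, whose origin is the TCP and whose axes are the flange's). Camera axes: x right, y down, z forward; pixel columns grow to the right and rows downward; lengths in mm; the calibration is good to about 2 mm. A picture is of the moment at which its call begins: read the wrist's pose just before it. camera_params takes no time and is no camera call.
A pose or a line that the arm cannot do raises ctrl.MotionError and nothing moves.
- ctrl.finish_job(): hands the job in; it is judged then, once.
The state is a dict: "t": time; "q": joint angles; "qvel": joint speeds; "tau": joint torques, N m; "eef_pos": TCP position; "eef_rot": TCP orientation; "force": force on the tool from outside, world axes, zero at the start; "wrist_torque": the same for the moment, N m; "grip_width": finger opening in mm; "grasp_force": force on a finger pad.
Only numpy, scipy, OpenCV 4.12 (cv2) and the standard library are available. Lean on these libraries where they do the work, as an engineer would, in place of code of your own. Each camera call takes 0.05 s, during which the arm holds its last target. There are 200 camera calls.

### The job

Get the culture dish with the pink agar ready for viewing: lift the viewer's amber cover right back onto its rear stop, slide the dish along the guides until it is fully home against the end stop, and lower the cover gently until it is fully shut, never letting it drop or slam at either end. Only once the cover is down, switch the blue lamp on at the rocker, leaving the other things on the bench where they are.

Things in the scene. Friction and masses are not known exactly. Their poses are not given: they have to be found in the camera images.
- viewer: fixed blue-light viewer: flat white box with a grey control strip in front and an amber cover on its right part. Origin on the bench below the centre of the blue window; x to the back (hinge side), y left, z up. Box x -76 to 94, y -80 to 195 mm, flat deck 50 mm above the bench; strip x -120 to -74, top 40 mm up. Left part of the deck (y above 60): open loading ledge.
- dish_home (a point): on the deck (50 mm up), centre of the blue window: where the dish's underside centre lies when it touches the end stop, a 10 mm high rubber bar with its face at y = -45 mm. Axes as the viewer's; the dish comes from +y between two guides along y, 10 mm high, 4 mm thick, 94 mm apart inside for y -50 to +61, flaring to 126 mm at y +187.
- cover (a joint): opening angle of the amber cover, rad: 0 shut (start), 1.75 resting on the rear stop. Hinge along the viewer's y. Hinge friction holds the cover anywhere above about 0.6 rad; below that it falls shut by itself if let go. Raising takes about 2.5 N at the bar. Shut: 143 mm deep from the hinge, 116 mm wide, top 95 mm above the bench.
- cover_hinge (a point): middle of the cover's hinge axis, fixed to the viewer, 85 mm behind the window centre, 53 mm above the bench. Axes as the viewer's. The cover's side walls reach down to 3 mm above the deck: the dish passes only under the raised cover, and the cover shuts only over a dish that is home.
- cover_bar (a point): centre of the cover's handle: black round bar, 12 mm diameter, parallel to the hinge, 80 mm clear between two arms; it turns with the cover. Shut: 181 mm in front of and 34 mm above the hinge axis (87 mm above the bench), 38 mm in front of the cover's face. On the rear stop: about 225 mm above the bench. May be taken between the fingers or hooked from below.
- dish: closed Petri dish with pink agar, 90 mm diameter, 16 mm high, about 22 g, lying loose on the loading ledge between the flared guides; too wide to grasp, slide it by pushing its rim. Origin at the centre of its underside.
- lamp (a joint): angle of the white dished rocker switch on the control strip, rad: 0 off (start, left half up), 0.30 on (left half pressed fully down, then level); stays where it is put. About 2.5 N on the pressing point turns it.
- lamp_press (a point): pressing point on the sloping top of the rocker's left half (blue dot), 11 mm to the left (viewer +y) of its pivot. Rocker 44 mm along the viewer's y, 24 mm along x. When off, the point is about 52 mm above the bench and the half's outer edge 3 mm higher; the point goes down about 3 mm, the edge 6 mm.
- next_dish: Petri dish with pale yellow agar, 90 mm diameter, 16 mm high, loose on the bench in front of the viewer's left part; leave it. Origin at the centre of its underside.
- cup: sample cup with yellow lid, 58 mm diameter, 68 mm high, loose on the bench behind the ledge; leave it. Origin at the centre of its underside.
- marker: red and white marker, 130 mm long, 13 mm thick, lying loose on the bench in front of the viewer's handle; leave it. Origin at the middle of its underside, its length along its y.
There are look-alikes about, which are no part of the job. What is shaped like the dish but purple is not meant.

How it is judged (in metres and radians):
On the way, in this order (a step that is already met when the one before it is completed fails the run):
1. the cover is raised onto its rear stop (value of joint cover above 1.66 rad), for 0.2 s.
2. the dish is home against the end stop, with the cover still up (horizontal distance between dish and dish_home below 0.006 m and value of joint cover above 0.8 rad), for 0.2 s.
3. the cover is fully shut over the dish (value of joint cover below 0.025 rad and horizontal distance between dish and dish_home below 0.006 m), for 0.2 s.
4. the lamp is switched on (value of joint lamp above 0.22 rad), for 0.2 s.
At the end, for the whole second after the job is handed in: The cover is shut (within 0.025 rad), the dish lies flat under it within 6 mm of its home against the end stop and at rest, and the rocker is on (beyond 0.22 rad) (all of step 3 and value of joint lamp above 0.22 rad and angle between dish's own z axis and vertical below 0.06 rad and linear speed of dish below 0.02 m/s); the robot touches nothing.
It fails at once if the cover slams shut (over 1.5 rad/s within 0.06 rad of shut) (value of joint cover below 0.06 rad and velocity of joint cover below -1.5 rad/s).
It fails at once if the cover slams onto its rear stop (over 1.5 rad/s within 0.06 rad of it) (value of joint cover above 1.69 rad and velocity of joint cover above 1.5 rad/s).
It fails at once if the lamp is on while the cover is not down (value of joint lamp above 0.15 rad and value of joint cover above 0.06 rad).
It fails at once if the dish is tipped (angle between dish's own z axis and vertical above 0.35 rad).
It fails at once if the cup, the yellow dish or the marker is moved more than 20 mm or the cup tipped (distance of any of cup, next_dish, marker from where it was at the start of the episode above 0.02 m or angle between cup's own z axis and vertical above 0.35 rad).
It also fails if it takes over 72 s, if anything falls off the work surface, if the arm or the gripper's body presses on something with over 40 N, if the wrist force passes 120 N, or if a joint passes its speed limit or range.

## Working session

There is one attempt and no reset: what is moved stays moved. The work goes in short steps, each a Python script; the robot and the scene stay as the last script left them, time stands still between calls to the robot, and variables do not carry over. Pictures are saved under pics/ and viewed, at most 10 in all, crops included, and the job is handed in when it is done.

```bash
mkdir -p pics; ls
python3 - <<'E'
from plant import ctrl,sensors,optics
import cv2,numpy as np
for n in ("top","side"):
    p,d=optics.grab_frame(n); cv2.imwrite(f"pics/{n}0.png",p[:,:,::-1]); np.savez(f"pics/{n}0.npz",p=p,d=d)
    c=optics.camera_params(n); print(n,c["mtx"].round(1).tolist(),c["R"].round(3).tolist(),c["t"].round(0))
    print((-c["R"].T@c["t"]).round(0))
print(sensors.read_state()["t"],ctrl.tcp_to_tips)
E
```

```text
pics
top [[460.6, 0.0, 279.1], [0.0, 460.6, 201.9], [0.0, 0.0, 1.0]] [[0.007, -1.0, 0.019], [-0.987, -0.01, -0.159], [0.159, -0.018, -0.987]] [321. 510. 984.]
[ 345.  343. 1047.]
side [[420.7, 0.0, 273.6], [0.0, 420.7, 202.2], [0.0, 0.0, 1.0]] [[-1.0, 0.025, 0.004], [0.008, 0.465, -0.885], [-0.024, -0.885, -0.465]] [ 504.  -85. 1409.]
[ 539. 1274.  578.]
0.1 25.0
```

View pics/top0.png

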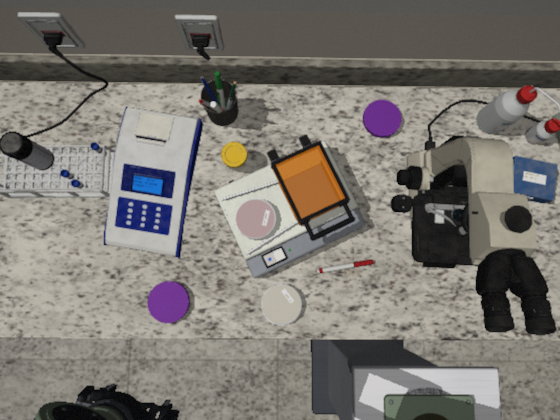

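View pics/side0.png

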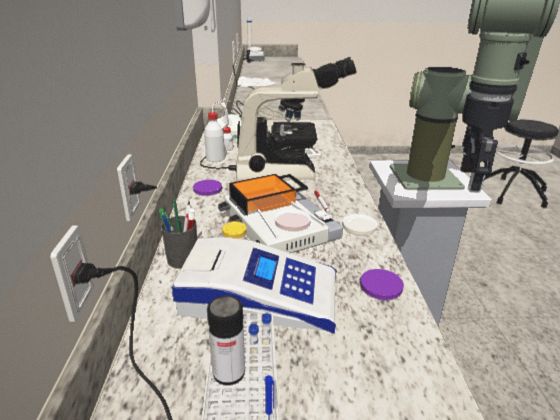

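The top view shows the viewer near (290,205), yawed. The amber cover is at (312,180), the pink dish at (257,219), the rocker at (274,257), the yellow dish at (281,305), the marker at (345,267) and the cup at (234,154). I'll zoom in for features.

```bash
cat > h.py <<'E'
import numpy as np,cv2
from plant import ctrl,sensors,optics
def ray(n,uv,z):
    c=optics.camera_params(n);R,t=c["R"],c["t"];o=-R.T@t
    d=R.T@np.linalg.inv(c["mtx"])@np.array([uv[0],uv[1],1.]);return o+d*(z-o[2])/d[2]
def cloud(n,d):
    c=optics.camera_params(n);v,u=np.indices(d.shape)
    P=np.stack([u,v,np.ones_like(u)],-1)@np.linalg.inv(c["mtx"]).T*d[...,None]
    return (P-c["t"])@c["R"]
E
python3 - <<'E'
from h import *
a=np.load("pics/top0.npz");p,d=a["p"],a["d"]
W=cloud("top",d);z=W[...,2]
cv2.imwrite("pics/crop.png",cv2.resize(p[125:285,200:385,::-1],None,fx=4,fy=3.75,interpolation=cv2.INTER_CUBIC)[:600,:800])
hsv=cv2.cvtColor(p,cv2.COLOR_RGB2HSV)
box=np.zeros(d.shape,bool);box[125:285,200:385]=1
def fit(m,name,zz):
    m=(m&box).astype(np.uint8);n,l,s,c=cv2.connectedComponentsWithStats(m)
    i=1+s[1:,4].argmax();cs,_=cv2.findContours((l==i).astype(np.uint8),0,2);
    q=max(cs,key=cv2.contourArea)
    w=np.array([ray("top",x[0],zz)[:2] for x in q],np.float32)
    print(name,s[i].tolist(),"rect",cv2.minAreaRect(w),"circ",cv2.minEnclosingCircle(w),"z",np.median(z[l==i]))
fit((abs(z-50)<4)&(d>0),"deck",50)
fit((hsv[...,0]<20)&(hsv[...,1]>200)&(hsv[...,2]>120),"amber",95)
print("z samples",z[205,235],z[219,245],z[180,312],z[255,290],z[257,274])
fit((abs(z-66)<4)&(d>0)&(np.indices(d.shape)[1]<285),"dish",66)
fit((abs(z-40)<3)&(d>0),"strip",40)
E
```

```text
deck [214, 164, 93, 95, 3106] rect ((487.45611572265625, 367.53472900390625), (169.05084228515625, 146.8843994140625), 25.889556884765625) circ ((487.6591796875, 367.0856628417969), 109.8284912109375) z 50.21440169817479
amber [276, 146, 69, 55, 379] rect ((544.27001953125, 261.2813720703125), (126.11677551269531, 100.12060546875), 25.66438102722168) circ ((543.95556640625, 261.13031005859375), 79.26614379882812) z 95.5375900254476
z samples 48.91424999376602 64.06080879012107 97.87411011834189 40.41759823487304 51.85738330601828
dish [235, 197, 42, 42, 1343] rect ((469.1368713378906, 375.6445007324219), (88.530029296875, 87.94403076171875), 0.5640830993652344) circ ((469.0599060058594, 376.1168212890625), 45.04166030883789) z 66.15101921379738
strip [247, 208, 119, 70, 1479] rect ((419.3984375, 264.611328125), (45.11991882324219, 272.6854553222656), 25.52973747253418) circ ((418.509521484375, 264.18060302734375), 137.09439086914062) z 40.13308023047182
```

View pics/crop.png

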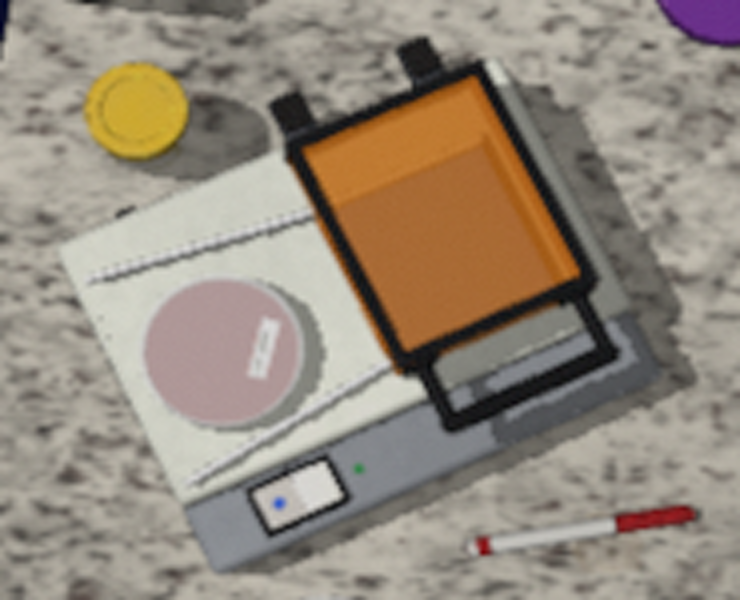

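The crop shows the bar between about (455,418) and (612,352), the blue dot at (279,503), and the dish clear of the guides. The strip rectangle (45x273 mm) and the amber patch agree on the viewer pose: yaw about 25.6°, origin about (531.7, 254.6). Next I'll check the bar and dot by rays, check reachability, and move above the bar.

```bash
cat >> h.py <<'E'
YAW=np.radians(25.6);c_,s_=np.cos(YAW),np.sin(YAW)
EX=np.array([c_,s_,0]);EY=np.array([-s_,c_,0]);O=np.array([531.7,254.6,0])
def V(x,y,z): return O+x*EX+y*EY+np.array([0,0,z])
def inv(w): w=np.asarray(w)-O; return np.array([w@EX,w@EY,w[2]])
def bar(th): a=th+np.arctan2(34,181);r=np.hypot(34,181);return 85-r*np.cos(a),53+r*np.sin(a)
def rot(s): y=s*EX;z=np.array([0,0,-1.]);return np.column_stack([np.cross(y,z),y,z])
def cr(u,v): return (200+(u+.5)/4-.5,125+(v+.5)/3.75-.5)
E
python3 - <<'E'
from h import *
for n,uv,z in [("barL",(455,418),87),("barR",(612,352),87),("dot",(279,503),52),("cup",(137,110),68)]:
    print(n,inv(ray("top",cr(*uv),z)).round(1))
print("dish",inv([469.1,376,50]).round(1))
for s in (1,-1):
    for nm,p in [("bar",V(-96,0,93)),("open",V(151,0,231)),("push0",V(-4,205,78)),("push1",V(0,51,78)),("lamp",V(-97,140,75))]:
        q=ctrl.solve_ik(p,rot(s)); print(s,nm,p.round(0),None if q is None else np.round(q,2))
E
```

```text
barL [-93.9  43.8  87. ]
barR [-95.6 -47.3  87. ]
dot [-96.2 146.4  52. ]
cup [142.3 120.5  68. ]
dish [ -4.  136.5  50. ]
1 bar [445. 213.  93.] [ 0.27  0.24  1.88 -0.    1.02 -0.18]
1 open [668. 320. 231.] [ 0.33  0.58  1.09 -0.    1.47 -0.12]
1 push0 [440. 438.  78.] [ 0.64  0.49  1.56 -0.    1.09  0.2 ]
1 push1 [510. 301.  78.] [ 0.39  0.44  1.64 -0.    1.06 -0.06]
1 lamp [384. 339.  75.] [ 0.55  0.3   1.84 -0.    1.    0.11]
-1 bar [445. 213.  93.] None
-1 open [668. 320. 231.] None
-1 push0 [440. 438.  78.] None
-1 push1 [510. 301.  78.] None
-1 lamp [384. 339.  75.] None
```

Run:
```python
from h import *
R=rot(1)
ctrl.move_ptp(V(-97,0,185),R)
ctrl.gripper_to(30)
s=sensors.read_state()
p,d=optics.grab_frame("wrist");cv2.imwrite("pics/w1.png",p[:,:,::-1])
T=optics.camera_params("wrist");K,T=T["mtx"],T["T_tool_cam"]
v,u=np.indices(d.shape)
P=np.stack([u,v,np.ones_like(u)],-1)@np.linalg.inv(K).T*d[...,None]
P=(P@T[:3,:3].T+T[:3,3])@s["eef_rot"].T+s["eef_pos"]
Q=(P-O)@np.column_stack([EX,EY,[0,0,1]])
m=(d>0)&(abs(Q[...,2]-91)<5)&(abs(Q[...,0]+96)<15)&(abs(Q[...,1])<30)&(p.max(-1)<70)
for a in (-25,-12,0,12,25):
    k=m&(abs(Q[...,1]-a)<4);print(a,k.sum(),np.median(Q[k],0).round(1) if k.any() else "",Q[k,0].min() if k.any() else "",Q[k,0].max() if k.any() else "")
print(s["t"],s["grip_width"],sensors.read_state()["grip_width"],s["eef_pos"],s["force"])
```

```text
-25 217 [-93.6 -25.1  91.8] -99.24964513586642 -87.70234418429177
-12 228 [-93.6 -12.1  91.8] -99.19101831785741 -87.8926102595179
0 239 [-93.6   0.   91.9] -99.13852165709216 -88.00037468568785
12 246 [-93.7  11.9  91.9] -99.08433760573467 -88.14081216880025
25 259 [-93.7  25.1  91.7] -99.66269993315912 -88.25999340893698
2.3583 30.241239512432383 30.130984713497146 [444.19170565 212.76438219 184.98760141] [ 0.56851381 -0.00214118 -0.26278936]
```

View pics/w1.png

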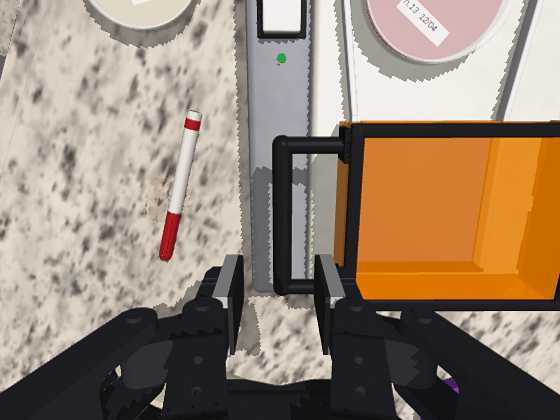

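Wrist view: the black bar runs vertically at columns 275–290, rows 140–290, parallel to the pads and between the fingers. The bar lies at viewer x −93.6, so I'll shift the origin 2 mm, then descend, grip and read the forces.

```bash
cat >> h.py <<'E'
O=O+2*EX-1.2*EY
def st():
    s=sensors.read_state();f=s["force"];return s,np.array([f@EX,f@EY,f[2]])
def arc(ths,vel,k=0.0):
    """follow bar arc from current offset, tool fixed; k mm/N radial relief"""
    off=np.zeros(3)
    for th in ths:
        x,z=bar(th);ctrl.move_l(V(x,0,z+6)+off,vel=vel)
        s,f=st();a=th+np.arctan2(34,181);er=np.array([-np.cos(a),0,np.sin(a)]);fr=f@er
        off=off+k*fr*(er[0]*EX+er[2]*np.array([0,0,1]))
        print(round(th,2),"f",f.round(1),"fr",round(fr,1),"off",np.abs(off).max().round(1),"w",round(s["grip_width"],1),"t",round(s["t"],1))
        if np.abs(f).max()>45: print("STOP");break
E
python3 - <<'E'
from h import *
x,z=bar(0)
print(ctrl.move_l(V(x,0,z+6),vel=100,threshold=8));print(st()[1])
ctrl.gripper_to(8,force=25);s,f=st();print(s["grip_width"],s["grasp_force"],f,s["t"])
arc([0.04,0.1],40,0.05)
E
```

```text
False
[-0.0961078  -0.00771084 -0.25537793]
11.09670920236904 24.497123658657074 [-4.7721456  -1.12720223  5.43756273] 3.7667
0.04 f [-4.5 -1.7  0. ] fr 4.4 off 0.2 w 11.1 t 4.1
0.1 f [-5.9 -1.9  0.3] fr 5.8 off 0.4 w 11.0 t 4.5
```

Run:
```python
from h import *
arc([0.2,0.3],60,0.05)
p,d=optics.grab_frame("top");W=cloud("top",d)
hsv=cv2.cvtColor(p,cv2.COLOR_RGB2HSV);m=(hsv[...,0]<20)&(hsv[...,1]>200)&(hsv[...,2]>100)&(d>0)
Q=(W-O)@np.column_stack([EX,EY,[0,0,1]]);k=m&(abs(Q[...,0]-10)<70)&(abs(Q[...,1])<60)
print(np.polyfit(Q[k,0],Q[k,2],1),k.sum())
```

```text
0.2 f [-8.9 -1.6  1.9] fr 8.9 off 0.4 w 11.0 t 5.0
0.3 f [-8.4 -2.   3.6] fr 9.1 off 0.7 w 10.8 t 5.4
[ -0.14182438 111.37065508] 334
```

Run:
```python
from h import *
p,d=optics.grab_frame("wrist");cv2.imwrite("pics/w2.png",p[:,:,::-1])
s=sensors.read_state();print(inv(s["eef_pos"]),bar(0.3))
```

```text
[-7.91544406e+01  4.04423807e-03  1.46301929e+02] (np.float64(-77.86821750524913), np.float64(138.97059803597307))
```

View pics/w2.png

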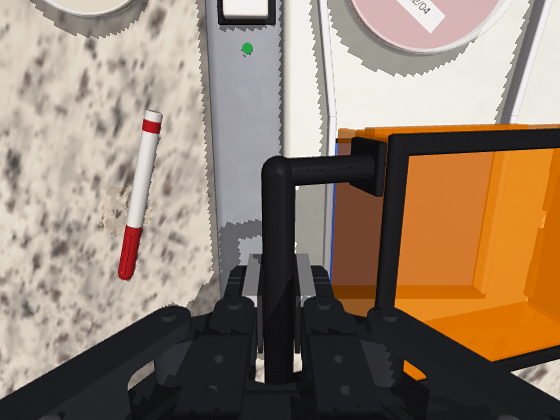

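The bar is clasped between the pads (column 280, rows 160–380) and the cover is rising. I'll carry on.

Run:
```python
from h import *
arc(np.arange(.4,1.65,.12),90,0.1)
```

```text
0.4 f [-11.4  -1.7   6.5] fr 13.1 off 1.0 w 10.4 t 5.9
0.52 f [-9.  -0.3  6.7] fr 11.2 off 1.8 w 11.3 t 6.3
0.64 f [-5.3 -0.2  5.9] fr 7.9 off 2.2 w 10.7 t 6.7
0.76 f [-5.4 -1.   6.5] fr 8.4 off 2.7 w 11.1 t 7.1
0.88 f [-4.2 -1.6  7.8] fr 8.8 off 3.5 w 10.7 t 7.5
1.0 f [-2.7  0.6  7.2] fr 7.7 off 4.2 w 10.8 t 7.9
1.12 f [-1.7  0.8  5.2] fr 5.5 off 4.7 w 11.2 t 8.2
1.24 f [-0.7  1.1  4.9] fr 5.0 off 5.2 w 10.7 t 8.6
1.36 f [1.6 1.7 2.8] fr 2.8 off 5.5 w 11.0 t 9.0
1.48 f [ 1.2  1.3 -0.4] fr -0.3 off 5.5 w 10.7 t 9.4
1.6 f [1.3 2.2 0. ] fr 0.3 off 5.5 w 10.7 t 9.8
```

Run:
```python
from h import *
s,f=st();x,z=bar(1.6);off=s["eef_pos"]-V(x,0,z+6);print(off)
for th in (1.66,1.70,1.74,1.76):
    x,z=bar(th);h=ctrl.move_l(V(x,0,z+6)+off,vel=40,threshold=12);s,f=st();print(th,h,f.round(1),s["t"],inv(s["eef_pos"]).round(1))
    if h: break
ctrl.hold(0.3)
p,d=optics.grab_frame("side");cv2.imwrite("pics/s2.png",cv2.resize(p[120:270,180:380,::-1],None,fx=4,fy=4))
```

```text
[-3.55116245 -1.37260321  5.46126675]
1.66 False [2.  2.2 1.5] 10.25 [131.5   0.3 241.5]
1.7 False [1.1 1.6 0.3] 10.5833 [138.8   0.3 239.5]
1.74 False [1.3 2.8 2.3] 10.9167 [1.458e+02 2.000e-01 2.371e+02]
1.76 False [0.6 2.2 0.8] 11.1667 [149.1   0.3 235.8]
```

View pics/s2.png

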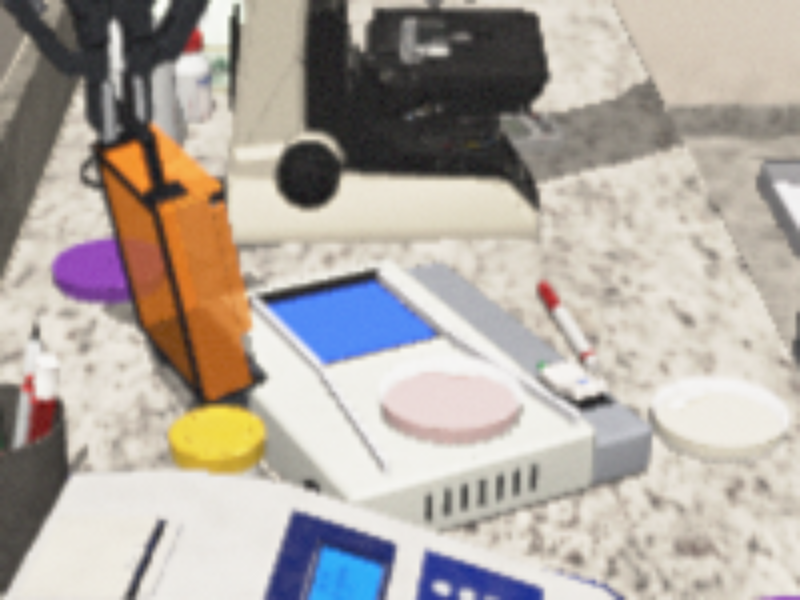

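The cover stands up, leaning slightly back, with the blue window open; the dish and the others are undisturbed. I'll push on slowly until the stop is felt.

Run:
```python
from h import *
s,f=st();x,z=bar(1.76);off=s["eef_pos"]-V(x,0,z+6)
for th in (1.78,1.80,1.82,1.84,1.86):
    x,z=bar(th);h=ctrl.move_l(V(x,0,z+6)+off,vel=25,threshold=7);s,f=st();print(th,h,f.round(1),s["t"],inv(s["eef_pos"]).round(1))
    if h or f[0]<-7: break
ctrl.hold(0.3)
```

```text
1.78 True [-1.3 -0.3  3.5] 11.725 [149.9   0.3 235.5]
```

Run:
```python
from h import *
s,f=st();print(f);e=s["eef_pos"]
for i in range(6):
    e=e+1.5*EX-np.array([0,0,.6]);ctrl.move_l(e,vel=20);s,f=st();print(f.round(1),inv(s["eef_pos"]).round(1),s["t"])
    if f[0]<-9: break
ctrl.hold(0.2)
```

```text
[-1.36983516 -1.8143728   5.67671682]
[-5.1  0.2  6.4] [150.    0.3 235.4] 12.275
[-10.9  -0.1  11.1] [150.1   0.3 235.4] 12.525
```

Run:
```python
from h import *
ctrl.gripper_to(32);e=sensors.read_state()["eef_pos"];ctrl.move_l(e+[0,0,45],vel=150)
R=rot(1)
ctrl.move_ptp(V(-5,215,170),R);ctrl.gripper_to(40)
print(ctrl.move_l(V(-5,215,79),vel=150,threshold=10),st()[1],st()[0]["grip_width"])
h=ctrl.move_l(V(-2,150,79),vel=60,threshold=6);s,f=st();print(h,f.round(1),inv(s["eef_pos"]).round(1),s["t"])
p,d=optics.grab_frame("top");cv2.imwrite("pics/t3.png",cv2.resize(p[125:285,200:385,::-1],None,fx=4,fy=3.75)[:600])
```

```text
False [ 0.37179002 -0.0554844   0.57035544] 40.3393669718605
False [ 0.8  0.5 -0. ] [ -2.  150.3  79. ] 16.85
```

View pics/t3.png

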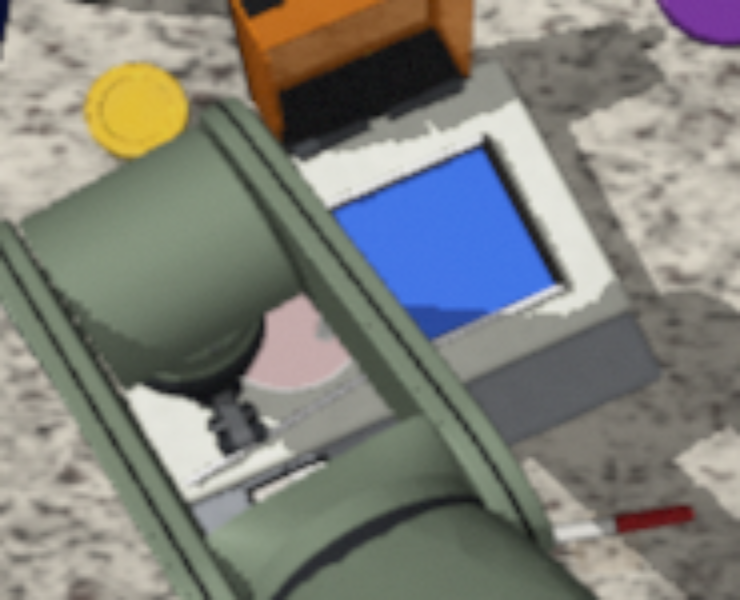

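The pink dish has moved along ahead of the fingers, still between the guides, and the cover stays up. I'll push it home.

Run:
```python
from h import *
h=ctrl.move_l(V(0,80,79),vel=60,threshold=8);s,f=st();print(h,f.round(1),inv(s["eef_pos"]).round(1),s["t"])
if not h:
    h=ctrl.move_l(V(0,59,79),vel=50,threshold=8);s,f=st();print(h,f.round(1),inv(s["eef_pos"]).round(1),s["t"])
if not h:
  for y in np.arange(57,44,-1.):
    ctrl.move_l(V(0,y,79),vel=20);s,f=st();print(y,f.round(1),inv(s["eef_pos"]).round(1))
    if f[1]>5: break
print(s["t"])
```

```text
False [-0.6  0.2 -0.9] [-0.  80.3 79. ] 18.2167
False [-0.  -0.7  0.7] [ 0.  58.6 79. ] 18.7833
57.0 [ 1.   0.3 -0.1] [-0. 57. 79.]
56.0 [ 0.1 -0.2  0.2] [-0.  56.1 79. ]
55.0 [-0.2 -0.7  0.2] [-0. 55. 79.]
54.0 [ 0.  -0.5  0.7] [ 0.  53.9 79. ]
53.0 [ 0.3 -0.5 -0.3] [ 0.  52.9 79. ]
52.0 [-1.1  2.9  0. ] [-0.  52.5 79. ]
51.0 [-0.5  4.5  0.2] [-0.  52.2 79. ]
50.0 [-0.3  7.4  0.9] [-0.1 52.1 79.1]
20.7833
```

Run:
```python
from h import *
ctrl.move_l(V(0,65,79),vel=80);ctrl.move_l(V(0,65,280),vel=250)
p,d=optics.grab_frame("side")
hsv=cv2.cvtColor(p,cv2.COLOR_RGB2HSV)
ctrl.gripper_to(32);ctrl.move_l(V(150,0.3,280),vel=250)
p2,d2=optics.grab_frame("top");cv2.imwrite("pics/t4.png",np.hstack([p2[125:285,200:385,::-1],p[120:280,200:385,::-1]]).repeat(2,0).repeat(2,1))
print(st()[0]["t"])
```

```text
23.225
```

View pics/t4.png

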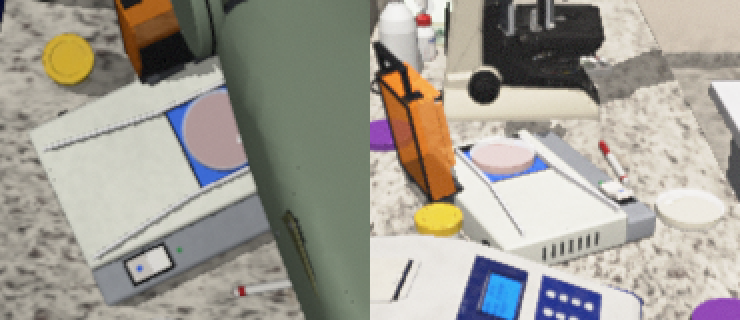

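The pink dish sits on the blue window against the end stop, with the cover still up. Now I'll re-grip the bar and lower the cover.

```bash
sed -i 's/def arc(ths,vel,k=0.0):/def arc(ths,vel,k=0.0,off=0):/; s/    off=np.zeros(3)$/    off=np.zeros(3)+off/' h.py
python3 - <<'E'
from h import *
print(ctrl.move_l(V(150,.3,233),vel=120,threshold=10))
ctrl.gripper_to(8,force=25);s,f=st();print(s["grip_width"],f.round(1),s["t"])
x,z=bar(1.75);off=s["eef_pos"]-V(x,0,z+6);print(off)
arc(np.arange(1.65,.6,-.12),80,0.1,off)
E
```

```text
False
10.789553347862363 [-4.   0.3  3.9] 24.075
[-0.85036089 -0.05950306  3.86853676]
1.65 f [0.1 0.8 1.2] fr 1.2 off 4.0 w 10.9 t 24.5
1.53 f [ 1.2 -0.1  3.6] fr 3.7 off 4.4 w 10.6 t 24.9
1.41 f [ 0.6 -0.3  5.4] fr 5.4 off 4.9 w 11.3 t 25.3
1.29 f [-0.1 -2.   1.1] fr 1.1 off 5.0 w 11.0 t 25.7
1.17 f [-1.3 -2.2  2.5] fr 2.7 off 5.3 w 11.1 t 26.2
1.05 f [-0.7 -2.4  0.5] fr 0.7 off 5.3 w 10.7 t 26.6
0.93 f [-0.4 -3.9  1.8] fr 1.8 off 5.5 w 10.9 t 27.0
0.81 f [-1.2 -3.1 -0.6] fr 0.1 off 5.5 w 10.8 t 27.4
0.69 f [-0.3 -3.8 -1.2] fr -0.7 off 5.5 w 10.9 t 27.9
```

Run:
```python
from h import *
s,f=st();x,z=bar(.69);off=s["eef_pos"]-V(x,0,z+6);print(off@EX,off)
arc(np.arange(.6,.1,-.1),60,0.1,off)
s,f=st();print(inv(s["eef_pos"]),bar(.1))
```

```text
-1.0988666126784261 [-1.07461815 -0.30026682  5.12966426]
0.6 f [ 1.4 -2.9 -2.3] fr -2.6 off 4.9 w 10.7 t 28.3
0.5 f [ 0.2 -2.7 -3.6] fr -2.4 off 4.8 w 11.0 t 28.8
0.4 f [ 0.1 -2.8 -1.9] fr -1.1 off 4.7 w 11.2 t 29.2
0.3 f [-1.2 -0.9 -0. ] fr 1.0 off 4.8 w 10.7 t 29.7
0.2 f [-0.1 -1.9 -1.4] fr -0.5 off 4.8 w 10.8 t 30.1
[-86.54022885   0.39209461 132.49295491] (np.float64(-91.70141774933052), np.float64(104.89999003252876))
```

Run:
```python
from h import *
s,f=st();x,z=bar(.2);off=s["eef_pos"]-V(x,0,z+6)
arc([.15,.1,.06,.03],30,0.1,off)
e=sensors.read_state()["eef_pos"]
for i in range(14):
    e=e-np.array([0,0,1.]);ctrl.move_l(e,vel=15);s,f=st();print(f.round(1),inv(s["eef_pos"]).round(1))
    if f[2]>9: break
print(s["t"])
```

```text
0.15 f [-0.9 -0.5 -2. ] fr 0.2 off 4.2 w 10.7 t 30.6
0.1 f [ 0.5 -1.2 -2. ] fr -1.1 off 4.2 w 10.9 t 31.1
0.06 f [ 0.8 -1.3 -1.7] fr -1.2 off 4.2 w 11.1 t 31.5
0.03 f [ 0.9 -1.  -1.2] fr -1.1 off 4.1 w 10.8 t 31.8
[-0.2 -1.1 -1.5] [-96.    0.4 101. ]
[-1.5 -1.9 -0.1] [-96.2   0.4 100. ]
[-3.2 -0.8  0.4] [-96.4   0.4  98.9]
[-4.  -1.9  0.5] [-96.5   0.4  97.8]
[-5.4 -2.8  0.5] [-96.7   0.4  96.8]
[-7.7 -1.6  6.8] [-96.7   0.4  96.6]
[-9.4 -1.9 12.8] [-96.7   0.4  96.4]
33.5417
```

The descent stopped firmly, so the cover should be shut. I'll release, check the bar height, and go above the lamp.

Run:
```python
from h import *
ctrl.gripper_to(30);e=sensors.read_state()["eef_pos"];ctrl.move_l(e+[0,0,80],vel=120)
def wr():
    s=sensors.read_state();p,d=optics.grab_frame("wrist");c=optics.camera_params("wrist");K,T=c["mtx"],c["T_tool_cam"]
    v,u=np.indices(d.shape);P=np.stack([u,v,np.ones_like(u)],-1)@np.linalg.inv(K).T*d[...,None]
    P=(P@T[:3,:3].T+T[:3,3])@s["eef_rot"].T+s["eef_pos"];return p,d,(P-O)@np.column_stack([EX,EY,[0,0,1]])
p,d,Q=wr()
k=(d>0)&(abs(Q[...,0]+96)<5)&(abs(Q[...,1])<30)&(Q[...,2]>70)&(Q[...,2]<115)&(p.max(-1)<70);print("bar",k.sum(),np.median(Q[k],0),Q[k,2].max())
ctrl.move_l(V(-98,142,150),vel=250);ctrl.gripper_to(0)
ctrl.move_l(V(-118,120,170),vel=200)
p,d,Q=wr();cv2.imwrite("pics/w5.png",p[:,:,::-1])
h=cv2.cvtColor(p,cv2.COLOR_RGB2HSV);b=(h[...,0]>100)&(h[...,0]<130)&(h[...,1]>120)&(h[...,2]>80)&(d>0)&(abs(Q[...,2]-52)<8)&(abs(Q[...,0]+97)<20)&(Q[...,1]>120)
print("dot",b.sum(),np.median(Q[b],0) if b.any() else "",st()[0]["t"])
```

```text
bar 1676 [-95.86487769   1.64367962  92.00321303] 94.63346182338623
dot 74 [-96.02112879 147.15441866  52.9423851 ] 36.2333
```

View pics/w5.png

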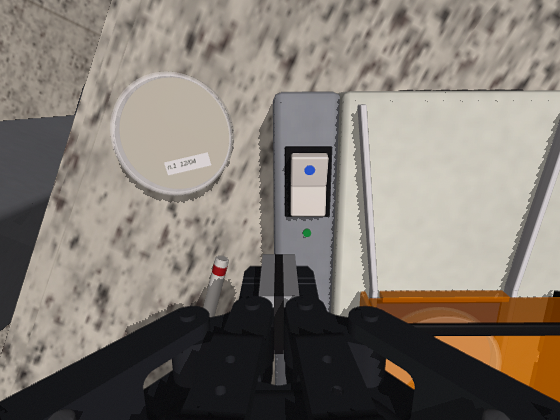

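The blue dot at (309,170) lies at viewer (−96, 147, 53). The bar top is at 92 mm as it was at the start, so the cover is shut. I'll press the rocker now.

Run:
```python
from h import *
ctrl.move_l(V(-96,147.5,110),vel=150)
print(ctrl.move_l(V(-96,147.5,85),vel=80,threshold=5))
for z in np.arange(83,68,-1.):
    ctrl.move_l(V(-96,147.5,z),vel=20);s,f=st();print(z,f.round(1),inv(s["eef_pos"])[2].round(1))
    if f[2]>14: break
ctrl.hold(.3);ctrl.move_l(V(-96,147.5,110),vel=100);ctrl.move_l(V(-118,120,170),vel=200)
s=sensors.read_state();p,d=optics.grab_frame("wrist")
cv2.imwrite("pics/w6.png",cv2.resize(p[:,:,::-1],None,fx=1.4,fy=1.4))
c=optics.camera_params("wrist");K,T=c["mtx"],c["T_tool_cam"];v,u=np.indices(d.shape)
P=np.stack([u,v,np.ones_like(u)],-1)@np.linalg.inv(K).T*d[...,None];P=(P@T[:3,:3].T+T[:3,3])@s["eef_rot"].T+s["eef_pos"]
Q=(P-O)@np.column_stack([EX,EY,[0,0,1]])
for y in (119,124,129,134,138,142,147,152,156):
    k=(d>0)&(abs(Q[...,0]+96)<6)&(abs(Q[...,1]-y)<1.5);print(y,np.median(Q[k,2]).round(1) if k.any() else "")
print(s["t"],s["force"])
```

```text
False
83.0 [ 0.6  0.1 -0.1] 83.3
82.0 [ 0.6 -0.6  1.1] 82.0
81.0 [-0.1  0.9 -0.5] 80.9
80.0 [1.1 0.  0.7] 80.1
79.0 [0.4 0.8 1.1] 79.1
78.0 [0.7 0.6 0.4] 78.1
77.0 [-0.3 -0.4  1.6] 77.0
76.0 [1.1 1.4 1. ] 75.9
75.0 [0.4 0.4 0.4] 74.9
74.0 [-0.3  1.7  2.7] 74.0
73.0 [-2.5  1.2  9.4] 74.0
72.0 [-5.1  0.6 16.1] 73.9
119 200.5
124 200.4
129 200.5
134 195.4
138 226.7
142 48.7
147 48.9
152 49.0
156 48.6
41.65 [ 0.28475901 -0.63553677 -0.9983373 ]
```

View pics/w6.png

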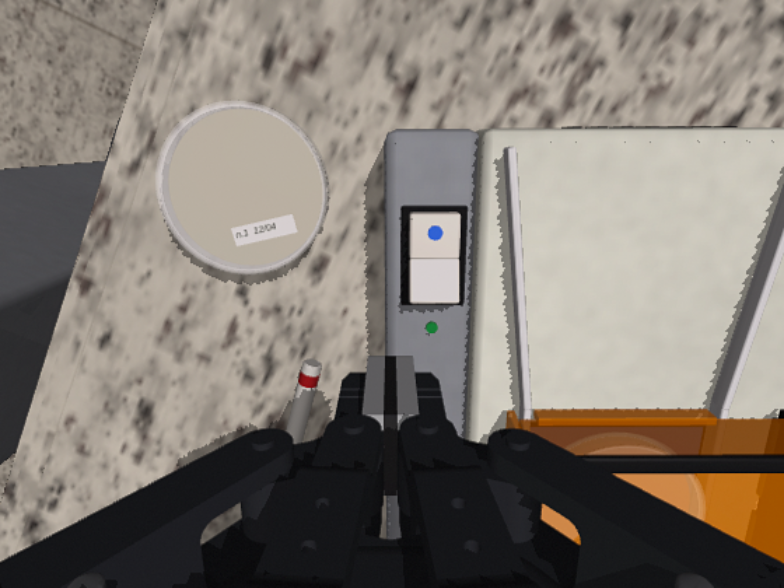

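The left half of the rocker is now level at 49 mm (dot at (435,232) in the view), so it is on. The cover is still down over the dish and the yellow dish and marker are in place.

```bash
python3 -c "
from plant import ctrl
print(ctrl.finish_job())"
```

```text
the job is handed in; nothing more can be done
None
```

I handed the job in at about 42 s: the cover was raised to its rear stop, the dish pushed home against the end stop, the cover lowered gently until shut, and the lamp then switched on; contact forces and camera images support each step, but no verdict came back.

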